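# Third hand at the craft table: hold a dowel through a collar against a sprung stop

## Task

We are making a ribbon stand: take the plain wooden dowel from the dark block, put it down through the brass collar of the jig and press its foot on the cork stop until the black pointer is in the green band. Keep it pressed steadily in the green for at least three seconds and finish while still holding and pressing, so that I can tighten the thumbscrew; do not let go. Never push the pointer into the red, and leave the blue dowel, tin, jar and brush alone.

Things in the scene. Friction and masses are not known exactly. Their poses are not given: they have to be found in the camera images.
- dowel: Plain pale wooden dowel, 14 mm diameter, 150 mm long, about 20 g, foot slightly chamfered. Origin: centre of its foot (lower end); z runs up along it. It starts standing upright in one of the block's two holes, its foot 10 mm above the table, so its top is at 160 mm.
- blue_dowel: Blue dowel, 14 mm diameter, 120 mm long, standing in the other hole of the block (foot 10 mm above the table, top at 130 mm). Origin: centre of its foot. To be left alone.
- block: Dark wooden block fixed to the table, 55 mm (x) by 150 mm (y) by 45 mm high. Origin: centre of its underside. Two upright holes, 16 mm diameter and 35 mm deep, lie at y = -45 and +45 mm of it.
- jig: Jig fixed to the table: plywood base 150 by 110 mm; a post on its -x side carries a brass collar plate, 46 by 46 mm, 92 to 107 mm above the table (the jig's highest part). Thumbscrew to +y, reaching 42 mm from the hole's axis. Below the hole is the sprung stop; beside it to +y the colour scale, facing +x. Origin: table height, on the hole's axis; z up.
- collar (a point): Centre of the top mouth of the collar's upright hole, 107 mm above the table. The hole is 18 mm in diameter and 15 mm deep, with a 3 mm lead-in chamfer.
- stop_top (a point): Centre of the top of the stop's cork pad (30 mm diameter), straight below the collar's hole; 62 mm above the table when not pressed. It sinks with the stop.
- stop (a joint): How far the sprung stop is pressed down, in m: 0 free, 0.022 end of its travel. The spring gives 0.8 N per mm. A black pointer moves with the stop along the scale: white up to 0.005, green from 0.005 to 0.013 (4 to 10.4 N), yellow to 0.018, red beyond 0.018 (14.4 N).
- tin: Gold ribbed tin, upside down, 90 mm diameter, 108 mm high; origin at the centre of its underside. Bystander.
- jar: Small black jar with a white lid, 60 mm diameter, 55 mm high; origin at the centre of its underside. Bystander.
- brush: Paint brush lying on the table, about 190 mm long. Bystander.
Mind the look-alikes: they are no part of the job. What is shaped like the jig but turquoise is not meant.

How it is judged:
By the outcome, as a careful person would: the job done as asked, in the order asked, and still so for the second after the job is handed in, while the arm keeps its last pose, push and grip.
It also fails if it takes over 51 s, if anything falls off the work surface, if the arm or the gripper's body presses on something with over 40 N, if the wrist force passes 120 N, or if a joint passes its speed limit or range.

## Robot

A 6-joint arm with a two-finger parallel gripper is mounted at the origin on the work surface. World frame = base frame: x ahead of the robot, y to its left, z up, the work surface at z = 0. Lengths are in m, angles in rad, forces in N, time in s.
With the tool pointing down it reaches from about 0.225 to 0.725 m from the base axis. Payload 3.1 kg.
Tool frame: the origin (TCP) lies at the very end of the fingers, on their centre line; the grasp point (between the pads) lies 19 mm behind it; z points along the fingers, x is the direction in which the jaws open and shut, and the axes are right-handed (so a half turn about z gives the same grasp; the last joint's range is limited). The gripper opens to 85 mm and grips with 20 to 120 N. Pads are 22 mm wide; open, the fingers measure 114 mm over their backs; the gripper's body (76 mm by 85 mm) begins 54 mm behind the grasp point. The pads swing forward as they close: fully open they stand 13 mm farther back than shut.
Start: joints at [-1.47, 0.048, 0.099, 1.622, 0, 1.443], TCP at [0.119, -0.511, 0.231] pointing down, gripper open.
Joint ranges: [-2.91, 2.91], [-0.99, 1.94], [-1.21, 1.42], [-2.12, 2.29], [-1.49, 1.47], [-3.14, 3.14]. Speed limits (rad/s): [2.79, 2.79, 3.14, 3.14, 3.14, 3.14].

## Interface

Orientations are given as [roll, pitch, yaw] about the fixed x, y, z axes, in that order (R = Rz(yaw) Ry(pitch) Rx(roll)).
In Python, from station import readout, imaging, sign_off, models gives the robot as it stands.
- The arm moves only by the shell command python3 -m crank 'ROWS' [FORCE]. ROWS is JSON, a list of rows, each a list of 3 entries, a list of its own where there are three numbers: the shift along the tool's x, y, z in mm, then the turn about the tool's z in rad, then the closure, from 0 (fully open) to 1 (shut). In form: [[[x, y, z], roll, grip], ...]. A call has 1 to 12 rows; each row is the pose to reach, as a shift and turn from the pose commanded when the call began, along the tool's axes at that moment; what a row does not reach only later rows make up. A row lasts 1/10 s, in which the tool goes at most 50 mm and 8.59 degrees, less where a joint would pass 70% of its speed; a pose out of reach is approached as far as the arm can. A call with a gripper value outside its range is refused whole. The fingers move at their own pace and stop on an object; FORCE is the grip in N (left out, the last holds). Time passes only in rows, so rows that repeat a pose let the fingers close. It gives the time, the measured TCP pose, the force and the opening at its end, in the units of the state.
- readout.get_obs(): the state, without advancing time (a new reading comes with each control period).
- imaging.capture(name): name is "scene" or "side" or "wrist"; returns a dict with "frame" (400x640x3 uint8, red, green, blue), "range_z" (400x640 float32, m along the optical axis (not along the pixel's ray), 0 where there is no reading), "fx", "fy", "cx", "cy" (pixels), "dist" ([k1, k2, p1, p2, k3] as OpenCV has them; the pictures are not rectified), "T" (4x4, takes a point from camera to world coordinates). Camera axes: x right, y up, looking along -z (the intrinsics and any distortion apply to the point x, -y, -z); pixel columns grow to the right and rows downward; lengths in m; the calibration is good to about 2 mm. A picture is of the moment at which its call begins.
- sign_off(): hands the job in, once; it reports no verdict.
Trained networks look in a picture, given as the dict that the camera call returned (one of the last four; its "shot" number tells which), for a name from the list of things; names that differ only in an ending like _2 or _b are one class to them, and where a whole thing is asked for, a point or a joint stands for the part that bears it (a point fixed in the world has none). Each returns a list of dicts, best first, with "confidence" (0 to 1); they miss things now and then, are a little off and sometimes report something else, mostly with a low value. They report only what shows in the picture. A call takes as long as a camera call. They do not tell look-alikes from the thing itself.
- models.outline_of(picture, name): "pixels" (400x640 bool, what is visible of it).
- models.mark_of(picture, name): "centre" ([x, y, z] in m, in world coordinates, good to about 4 mm: a listed point, or the origin of a listed thing).
The state is a dict: "clock": time; "joint_pos": joint angles; "qvel": joint speeds; "joint_torque": joint torques, N m; "tool_pos": TCP position; "tcp_rot": TCP orientation; "contact_force": force on the tool from outside, world axes, zero at the start; "torque": the same for the moment, N m; "opening": finger opening in m.
Only numpy, scipy, OpenCV 4.12 (cv2) and the standard library are available. Lean on these libraries where they do the work, as an engineer would, in place of code of your own. Each camera call takes 0.05 s, during which the arm holds its last target.

## Working session

There is one attempt and no reset: what is moved stays moved. The work goes in short steps, Python scripts to look and compute and a shell command to move; the robot and the scene stay as the last step left them, time stands still between calls to the robot, and variables do not carry over. Pictures are saved under pics/ and viewed, and the job is handed in when it is done.

```bash
mkdir -p pics; ls
cat > h.py <<'E'
import numpy as np, cv2
from station import readout, imaging, models
def save(p,name,crop=None,scale=1):
    im=p["frame"][:,:,::-1]
    if crop: x0,y0,x1,y1=crop; im=im[y0:y1,x0:x1]
    if scale!=1: im=cv2.resize(im,None,fx=scale,fy=scale,interpolation=cv2.INTER_CUBIC)
    cv2.imwrite("pics/"+name,im)
def world(p,uv,z=None):
    K=np.array([[p["fx"],0,p["cx"]],[0,p["fy"],p["cy"]],[0,0,1.]])
    uv=np.asarray(uv,float).reshape(-1,2)
    n=cv2.undistortPoints(uv.reshape(-1,1,2),K,np.array(p["dist"],float)).reshape(-1,2)
    if z is None: z=np.array([p["range_z"][int(v),int(u)] for u,v in uv])
    c=np.stack([n[:,0]*z,-n[:,1]*z,-z*np.ones(len(n)),np.ones(len(n))],1)
    return (np.array(p["T"])@c.T).T[:,:3]
def proj(p,X):
    X=np.asarray(X,float).reshape(-1,3); Ti=np.linalg.inv(np.array(p["T"]))
    c=(Ti[:3,:3]@X.T).T+Ti[:3,3]; c=c*[1,-1,-1]
    K=np.array([[p["fx"],0,p["cx"]],[0,p["fy"],p["cy"]],[0,0,1.]])
    return cv2.projectPoints(c,np.zeros(3),np.zeros(3),K,np.array(p["dist"],float))[0].reshape(-1,2)
E
python3 - <<'E'
from h import *
print(readout.get_obs())
for c in ["scene","side"]:
    p=imaging.capture(c); save(p,c+"0.png")
    for n in ["dowel","blue_dowel","block","jig","collar","stop_top","tin","jar"]:
        print(c,n,[(np.round(m["centre"],3).tolist(),round(m["confidence"],2), proj(p,m["centre"])[0].round().tolist()) for m in models.mark_of(p,n)])
E
```

```text
pics
{'clock': 0.0, 'joint_pos': array([-1.46979198e+00,  4.87418190e-02,  9.75706060e-02,  1.62197535e+00,
       -1.54722593e-05,  1.44298834e+00]), 'qvel': array([-0.00172903, -0.00055289,  0.00035662, -0.00112597,  0.0010514 ,
       -0.00031472]), 'joint_torque': array([ 4.78687762e-04, -3.38783920e+01,  3.20013463e+01,  2.04990880e-02,
       -5.22287621e-06,  3.97491267e-07]), 'tool_pos': array([ 0.11899784, -0.51070962,  0.23010814]), 'tcp_rot': array([-3.14130844e+00,  2.33303524e-03, -1.34198365e+00]), 'contact_force': array([-0.82722174, -0.0079672 , -0.08996745]), 'torque': array([0.04380272, 0.0047698 , 0.00494126]), 'opening': 0.08582950898908895}
scene dowel [([0.5, 0.157, 0.013], 0.62, [410.0, 239.0])]
scene blue_dowel [([0.504, 0.249, 0.008], 0.52, [445.0, 260.0])]
scene block []
scene jig [([0.334, 0.099, 0.004], 0.95, [420.0, 182.0]), ([0.495, -0.187, 0.001], 0.61, [292.0, 176.0])]
scene collar [([0.495, -0.191, 0.106], 0.92, [288.0, 149.0]), ([0.339, 0.102, 0.106], 0.58, [427.0, 158.0])]
scene stop_top [([0.496, -0.187, 0.065], 0.57, [290.0, 161.0]), ([0.332, 0.099, 0.058], 0.45, [424.0, 169.0])]
scene tin [([0.747, 0.02, 0.001], 0.97, [302.0, 293.0]), ([0.494, -0.19, -0.001], 0.45, [291.0, 176.0])]
scene jar [([0.491, -0.01, 0.003], 0.72, [351.0, 206.0])]
side dowel [([0.5, 0.156, 0.008], 0.92, [307.0, 311.0])]
side blue_dowel [([0.504, 0.25, 0.009], 0.61, [291.0, 350.0])]
side block [([0.5, 0.2, -0.003], 0.79, [301.0, 332.0])]
side jig [([0.336, 0.103, -0.001], 0.85, [394.0, 309.0]), ([0.492, -0.186, -0.0], 0.68, [347.0, 211.0])]
side collar [([0.494, -0.189, 0.108], 0.9, [347.0, 175.0]), ([0.336, 0.1, 0.108], 0.73, [400.0, 269.0])]
side stop_top [([0.494, -0.193, 0.065], 0.63, [348.0, 188.0]), ([0.335, 0.1, 0.065], 0.53, [398.0, 285.0])]
side tin [([0.748, 0.023, 0.001], 0.65, [221.0, 247.0])]
side jar [([0.503, 0.25, 0.007], 0.38, [291.0, 350.0])]
```

View pics/scene0.png

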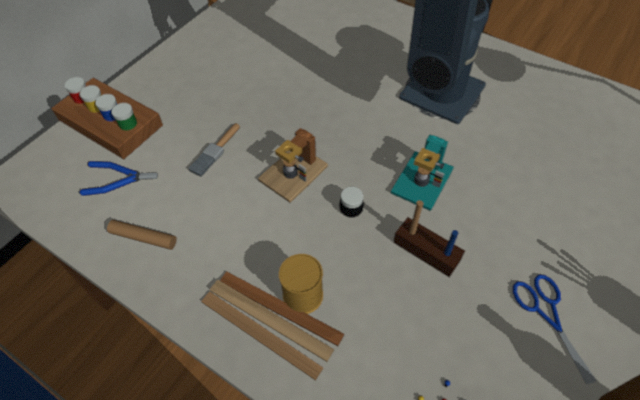

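View pics/side0.png

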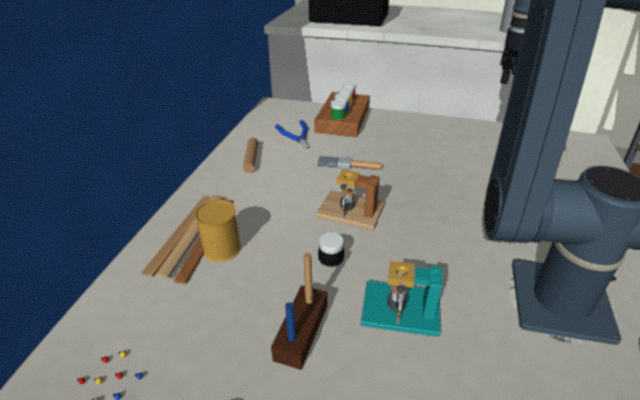

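Candidates: jigs at scene (292,165), plywood, and (425,172), turquoise. The plywood one fits and the turquoise one is the look-alike. The pale standing dowel is at scene (416,218) in the dark block, with the blue dowel at (451,243). The loose rod at (140,233) is lying down and isn't in the block. I'll check these in enlarged crops.

Run:
```python
from h import *
p=imaging.capture("scene"); q=imaging.capture("side")
a=cv2.resize(p["frame"][110:290,240:480,::-1],(720,540),interpolation=cv2.INTER_CUBIC); cv2.imwrite("pics/crop1.png",a)
save(q,"crop2.png",(260,160,460,370),2.7)
for r in (p,q):
  for n in ["dowel","collar","stop_top","jig"]:
    print(n,[(np.round(m["centre"],4).tolist(),round(m["confidence"],2)) for m in models.mark_of(r,n)])
  m=models.outline_of(r,"dowel")
  for o in m[:2]:
    v,u=np.nonzero(o["pixels"]); W=world(r,np.stack([u,v],1)); W=W[W[:,2]>0.06]
    print(len(u),o["confidence"],np.median(W,0),W[:,2].max(), [ (round(z,2),W[abs(W[:,2]-z)<.015].mean(0).round(4).tolist()) for z in (.075,.11,.145)])
```

```text
dowel [([0.4963, 0.1616, 0.0095], 0.65), ([0.5044, 0.2005, 0.0004], 0.45)]
collar [([0.4952, -0.1879, 0.1074], 0.71)]
stop_top [([0.3337, 0.0976, 0.0601], 0.64), ([0.4951, -0.1847, 0.0612], 0.62)]
jig [([0.4937, -0.1901, 0.0018], 0.65), ([0.3299, 0.101, 0.003], 0.57)]
198 0.62 [0.50409196 0.15695015 0.1176356 ] 1.0404532711876586 [(0.07, [0.5043, 0.1567, 0.0743]), (0.11, [0.504, 0.1566, 0.1096]), (0.14, [0.5034, 0.157, 0.1468])]
dowel [([0.5037, 0.1589, 0.0088], 0.84)]
collar [([0.4946, -0.1898, 0.1073], 0.87), ([0.3386, 0.0999, 0.1067], 0.61)]
stop_top [([0.3381, 0.1009, 0.0645], 0.52), ([0.4911, -0.1911, 0.0672], 0.47)]
jig [([0.4957, -0.1872, 0.0008], 0.94), ([0.3348, 0.1034, 0.0009], 0.75)]
```

View pics/crop1.png

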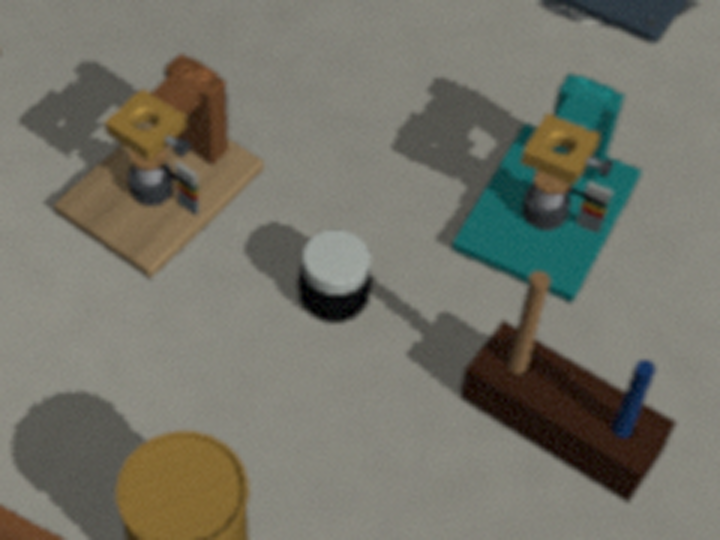

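View pics/crop2.png

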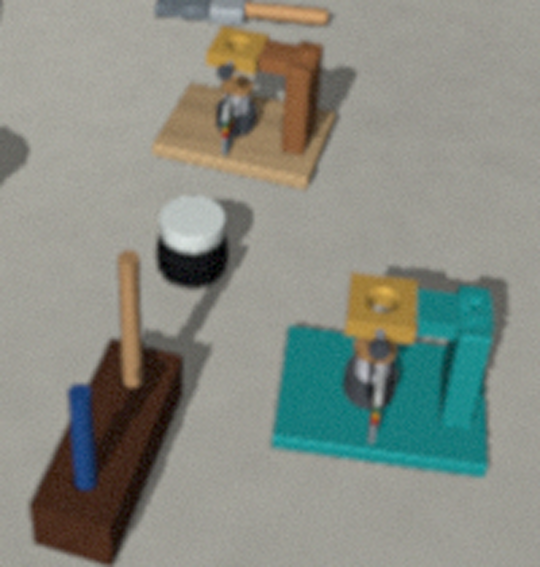

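The crops confirm it. The plywood jig is the one at scene (290,165), and the pale dowel is at scene (416,218), in the block hole nearer the jar. The blue dowel is at (451,243). Next I move above the pale dowel.

```bash
cat >> h.py <<'E'
def rel(target,yaw=None):
    from scipy.spatial.transform import Rotation as R
    o=readout.get_obs(); r=R.from_euler('xyz',o["tcp_rot"])
    d=r.inv().apply(np.array(target)-o["tool_pos"])*1000
    print("t",o["clock"],"pos",o["tool_pos"].round(4),"rot",np.round(o["tcp_rot"],4),"F",np.round(o["contact_force"],2),"open",round(o["opening"],4))
    print("shift mm",d.round(1), "turn", None if yaw is None else round(-((yaw-o["tcp_rot"][2]+np.pi)%(2*np.pi)-np.pi),4))
E
python3 -m crank '[[[-565,-523,0],-1.342,0],[[-565,-523,0],-1.342,0],[[-565,-523,0],-1.342,0],[[-565,-523,0],-1.342,0],[[-565,-523,0],-1.342,0],[[-565,-523,0],-1.342,0],[[-565,-523,0],-1.342,0],[[-565,-523,0],-1.342,0],[[-565,-523,0],-1.342,0],[[-565,-523,0],-1.342,0],[[-565,-523,0],-1.342,0],[[-565,-523,0],-1.342,0]]' 80
python3 -c "
from h import *
rel([.5,.158,.23],0)"
```

```text
clock: 2.7
tool_pos: [0.4169, 0.0121, 0.2317]
tcp_rot: [3.141, -0.002, 0.001]
contact_force: [1.6, -1.0, 0.6]
opening: 0.0852
t 2.7 pos [0.4169 0.0121 0.2317] rot [ 3.1411e+00 -1.6000e-03  5.0000e-04] F [ 1.62 -0.99  0.61] open 0.0852
shift mm [  83.2 -145.9    1.8] turn 0.0005
```

```bash
python3 -m crank '[[[83,-146,0],0,0],[[83,-146,0],0,0],[[83,-146,0],0,0],[[83,-146,0],0,0],[[83,-146,0],0,0]]'
python3 - <<'E'
from h import *
rel([.5,.158,.23],0)
p=imaging.capture("wrist"); save(p,"w1.png")
print(np.array(p["T"]).round(3))
for n in ["dowel"]:
    for m in models.mark_of(p,n): print(n,np.round(m["centre"],4),m["confidence"],proj(p,m["centre"]))
    for o in models.outline_of(p,n):
        v,u=np.nonzero(o["pixels"]); W=world(p,np.stack([u,v],1)); t=W[W[:,2]>0.15]
        print(o["confidence"],len(u),W[:,2].max(),"top",len(t),t.mean(0) if len(t) else None)
q=imaging.capture("side"); save(q,"s1.png",(200,100,460,380),2)
E
```

```text
clock: 3.2
tool_pos: [0.4997, 0.1583, 0.2304]
tcp_rot: [-3.141, 0.001, 0.004]
contact_force: [-0.2, -1.0, 0.4]
opening: 0.0852
t 3.2 pos [0.4997 0.1583 0.2304] rot [-3.1414e+00  1.0000e-03  3.9000e-03] F [-0.16 -1.02  0.41] open 0.0852
shift mm [0.3 0.3 0.4] turn 0.0039
[[ 1.    -0.003 -0.001  0.5  ]
 [ 0.004  0.963  0.27   0.228]
 [ 0.    -0.27   0.963  0.373]
 [ 0.     0.     0.     1.   ]]
dowel [0.494  0.1541 0.008 ] 0.8 [[310.75008376 181.58933096]]
0.59 848 0.1608717565469106 top 371 [0.49822134 0.15941482 0.15851499]
```

View pics/w1.png

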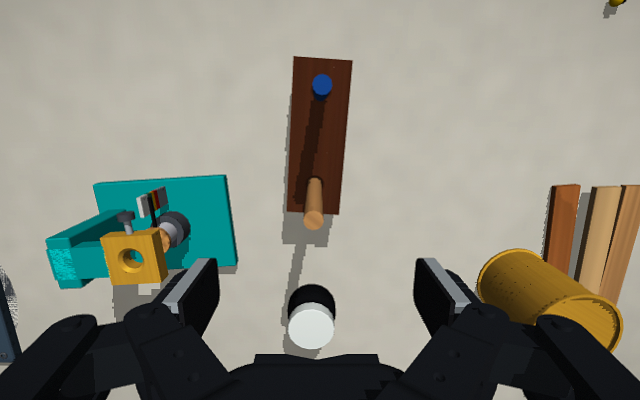

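View pics/s1.png

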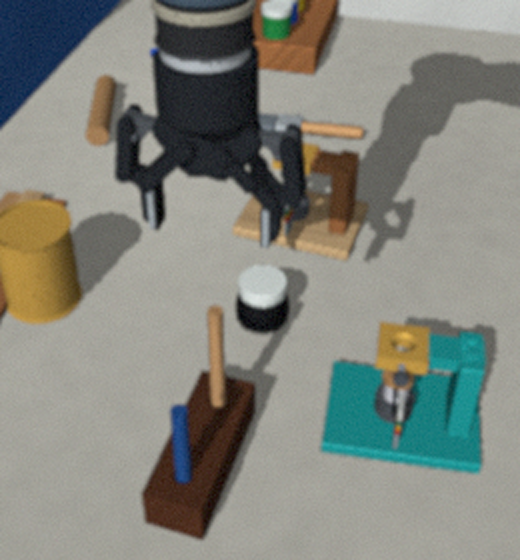

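The wrist view shows the dowel top at about (314,219), the blue one at (322,85) and the turquoise jig on the left. The side view agrees. I'll refine the position from the top disc.

Run:
```python
from h import *
p=imaging.capture("wrist"); save(p,"w1c.png",(280,160,350,250),6)
o=models.outline_of(p,"dowel")[0]; v,u=np.nonzero(o["pixels"]); W=world(p,np.stack([u,v],1))
t=W[(abs(W[:,2]-.159)<.003)]; print(len(t),t.min(0),t.max(0),(t.min(0)+t.max(0))/2)
for z in np.arange(.05,.16,.02):
    s=W[abs(W[:,2]-z)<.01]; print(z,len(s),s.mean(0).round(4), s[:,0].min().round(4),s[:,0].max().round(4)) if len(s) else 0
```

```text
328 [0.49143451 0.1515044  0.15628532] [0.50512645 0.16534678 0.16149195] [0.49828048 0.15842559 0.15888863]
0.05 95 [0.4992 0.1539 0.0473] 0.4876 0.5085
0.07 57 [0.4985 0.1639 0.0707] 0.4916 0.5049
0.09000000000000001 69 [0.4986 0.164  0.0905] 0.4919 0.5053
0.11000000000000001 85 [0.4983 0.1638 0.1101] 0.4914 0.505
0.13 105 [0.4982 0.1639 0.1303] 0.4913 0.5052
0.15000000000000002 368 [0.498  0.1603 0.1559] 0.4913 0.5051
```

View pics/w1c.png

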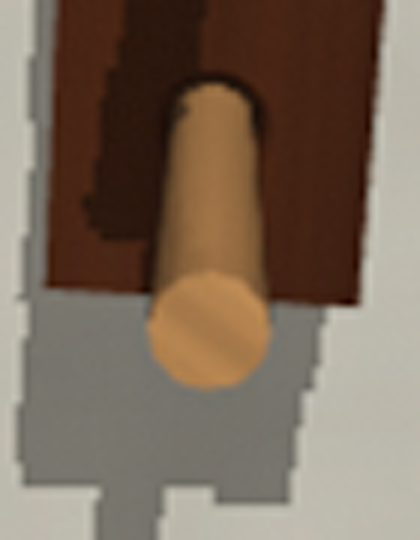

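```bash
python3 -m crank '[[[-1,0,40],0,0],[[-1,0,75],0,0],[[-1,0,105],0,0],[[-1,0,125],0,0],[[-1,0,135],0,0],[[-1,0,135],0,0]]' 80
python3 -m crank '[[[0,0,0],0,0.5],[[0,0,0],0,0.7],[[0,0,0],0,1],[[0,0,0],0,1],[[0,0,0],0,1],[[0,0,0],0,1],[[0,0,0],0,1],[[0,0,0],0,1]]' 80
python3 - <<'E'
from h import *
rel([.498,.158,.095],0)
p=imaging.capture("wrist"); save(p,"w2.png")
E
```

```text
clock: 4.1
tool_pos: [0.4969, 0.155, 0.095]
tcp_rot: [3.141, 0.003, -0.001]
contact_force: [-0.3, 0.4, -0.2]
opening: 0.0855
clock: 4.9
tool_pos: [0.4987, 0.1561, 0.0971]
tcp_rot: [-3.141, -0.001, 0.0]
contact_force: [0.0, 0.3, 4.0]
opening: 0.0123
t 4.9 pos [0.4987 0.1561 0.0971] rot [-3.1413e+00 -1.4000e-03  1.0000e-04] F [0.   0.27 4.  ] open 0.0123
shift mm [-0.7 -1.9  2.1] turn 0.0001
```

View pics/w2.png

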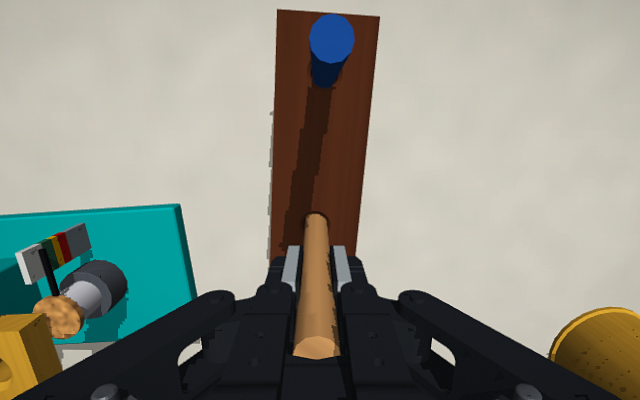

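```bash
python3 -m crank '[[[0,0,-20],0,1],[[0,0,-50],0,1],[[0,0,-90],0,1],[[0,0,-130],0,1],[[0,0,-160],0,1],[[0,0,-160],0,1],[[0,0,-160],0,1]]' 80
python3 - <<'E'
from h import *
rel([.495,-.189,.26],0)
p=imaging.capture("side"); save(p,"s3.png",(200,100,460,380),2)
p=imaging.capture("wrist"); save(p,"w3.png")
E
```

```text
clock: 5.65
tool_pos: [0.4985, 0.156, 0.2564]
tcp_rot: [-3.142, -0.001, -0.0]
contact_force: [-0.3, -0.5, -0.9]
opening: 0.012
t 5.65 pos [0.4985 0.156  0.2564] rot [-3.1415e+00 -7.0000e-04 -0.0000e+00] F [-0.25 -0.48 -0.92] open 0.012
shift mm [ -3.5 345.   -3.7] turn -0.0
```

View pics/s3.png

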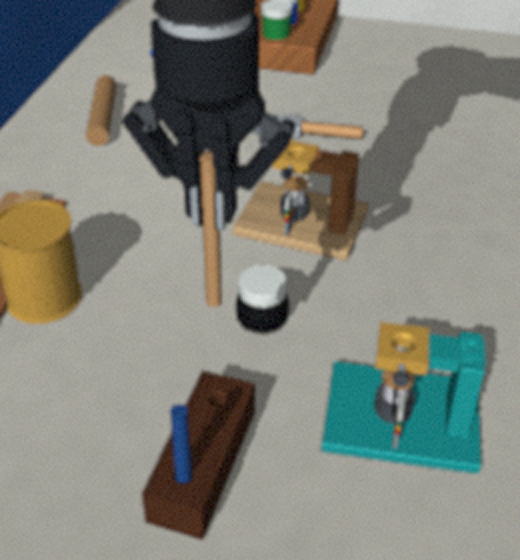

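View pics/w3.png

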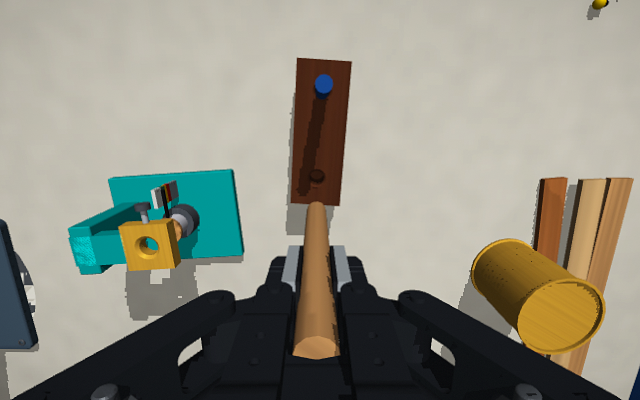

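```bash
python3 -m crank '[[[-4,50,-4],0,1],[[-4,395,-4],0,1],[[-4,395,-4],0,1],[[-4,395,-4],0,1],[[-4,395,-4],0,1],[[-4,395,-4],0,1],[[-4,395,-4],0,1],[[-4,395,-4],0,1],[[-4,395,-4],0,1],[[-4,395,-4],0,1],[[-4,395,-4],0,1]]' 80
python3 - <<'E'
from h import *
rel([.495,-.189,.26],0)
p=imaging.capture("wrist"); save(p,"w4.png")
for n in ["collar","dowel","stop_top","jig"]:
    for m in models.mark_of(p,n): print(n,np.round(m["centre"],4),m["confidence"],proj(p,m["centre"]).round(1))
E
```

```text
clock: 6.85
tool_pos: [0.4937, -0.2378, 0.2591]
tcp_rot: [-3.14, 0.002, 0.001]
contact_force: [-0.2, -0.2, 0.4]
opening: 0.0124
t 6.85 pos [ 0.4937 -0.2378  0.2591] rot [-3.1396e+00  2.1000e-03  7.0000e-04] F [-0.24 -0.21  0.4 ] open 0.0124
shift mm [  1.4 -48.8  -0.8] turn 0.0007
collar [ 0.4974 -0.189   0.1083] 0.57 [[320.3 138.7]]
dowel [ 0.4899 -0.2407  0.1706] 0.66 [[310.8 216.3]]
stop_top [ 0.499  -0.1885  0.0608] 0.78 [[321.3 134.9]]
```

View pics/w4.png

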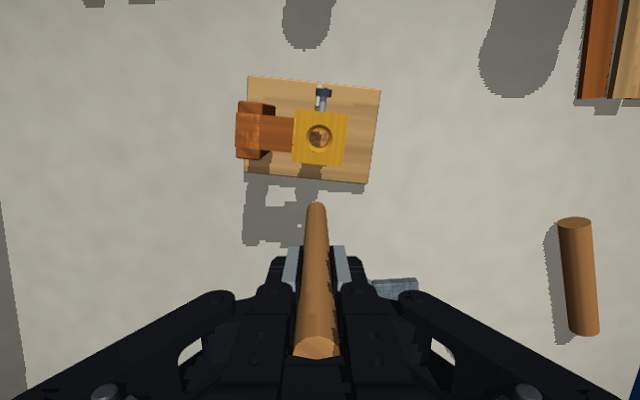

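Run:
```python
from h import *
p=imaging.capture("wrist"); save(p,"w4c.png",(270,90,370,230),4)
# dowel
o=models.outline_of(p,"dowel")
for d in o: print(d["confidence"],d["pixels"].sum())
v,u=np.nonzero(o[0]["pixels"]); W=world(p,np.stack([u,v],1))
for z in np.arange(.17,.33,.01):
    s=W[abs(W[:,2]-z)<.004]
    if len(s)>5: print(z.round(2),len(s),"x",s[:,0].min().round(4),s[:,0].max().round(4),"y front",np.percentile(s[:,1],95).round(4),"xmid",((s[:,0].min()+s[:,0].max())/2).round(4))
# collar top plane
m=np.zeros((400,640),bool); m[100:175,285:360]=1
v,u=np.nonzero(m); W=world(p,np.stack([u,v],1)); k=abs(W[:,2]-.107)<.003
s=W[k]; print("plate",s.min(0),s.max(0),np.median(s[:,2]), "mid",(np.percentile(s,1,0)+np.percentile(s,99,0))/2)
rect=cv2.minAreaRect(s[:,:2].astype(np.float32)*1000); print(rect)
# hole: non-plate pixels inside
k2=np.zeros((400,640),np.uint8); k2[v[~k],u[~k]]=1
n,l,st,ce=cv2.connectedComponentsWithStats(k2)
for i in range(1,n):
    if st[i,4]>80: print(st[i],ce[i],world(p,[ce[i]],np.full(1,0)) is None)
def atz(uv,z):
    a=world(p,[uv],np.array([.1]))[0]; c=np.array(p["T"])[:3,3]; return c+(a-c)*(z-c[2])/(a[2]-c[2])
for i in range(1,n):
    if st[i,4]>80: print(atz(ce[i],.107))
print(atz((319.5,136),.107))
```

```text
0.69 726
plate [ 0.46692691 -0.21306855  0.10403373] [ 0.52014686 -0.16343559  0.1087559 ] 0.10636382274701195 mid [ 0.49331686 -0.18813991  0.10622527]
((492.7803649902344, -187.85107421875), (46.224246978759766, 53.50703811645508), 84.34384155273438)
[ 285  100   75   75 2625] [329.79161905 137.99238095] False
[308 125  22  25 376] [317.94414894 136.91755319] False
[ 0.50689339 -0.18889428  0.107     ]
[ 0.49641079 -0.18797911  0.107     ]
[ 0.49778215 -0.18718109  0.107     ]
```

View pics/w4c.png

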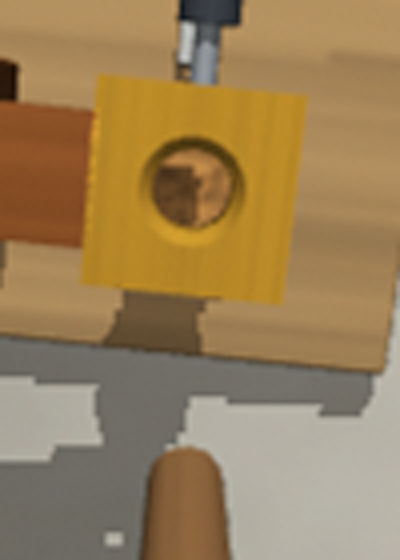

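```bash
cat > dow.py <<'E'
from h import *
def axis(p,v0=205,v1=345):
    out=[]
    f=cv2.cvtColor(p["frame"],cv2.COLOR_RGB2HSV)
    for v in range(v0,v1,5):
        u=np.arange(285,350); W=world(p,np.stack([u,np.full(len(u),v)],1))
        rz=p["range_z"][v,285:350]; uc=320
        sat=f[v,285:350,1]>90
        k=sat&(rz<.26)&(rz>0.05)
        s=W[k]
        if k.sum()<8: continue
        i=np.argmin(rz+(~k)*9)
        # camera-nearest surface: mid columns
        um=(u[k].min()+u[k].max())/2
        c=world(p,[[um,v]],np.array([np.median(np.sort(rz[k])[:5])]))[0]
        out.append((v,um,k.sum(),*c.round(4)))
    return np.array(out)
if __name__=="__main__":
    p=imaging.capture("wrist"); np.set_printoptions(suppress=True)
    a=axis(p); print(a); rel([.4968,-.1885,.26],0)
E
python3 dow.py
```

```text
[[205.     315.5     14.       0.4943  -0.2293   0.1847]
 [210.     316.      19.       0.4946  -0.2291   0.1976]
 [215.     316.      19.       0.4946  -0.2292   0.2082]
 [220.     316.      21.       0.4946  -0.229    0.2187]
 [225.     316.      21.       0.4946  -0.2293   0.2268]
 [230.     316.      23.       0.4946  -0.229    0.2359]
 [235.     316.      23.       0.4946  -0.2292   0.243 ]
 [240.     316.      22.       0.4945  -0.2293   0.2499]
 [245.     316.      25.       0.4945  -0.2292   0.2565]
 [250.     316.5     28.       0.4948  -0.229    0.263 ]
 [255.     315.5     27.       0.4943  -0.2292   0.268 ]
 [260.     316.      27.       0.4945  -0.2293   0.2731]
 [265.     316.      31.       0.4945  -0.2292   0.278 ]
 [270.     316.      29.       0.4945  -0.2294   0.2823]
 [275.     316.      30.       0.4945  -0.2292   0.2868]
 [280.     316.      33.       0.4945  -0.2292   0.2908]
 [285.     316.      33.       0.4945  -0.2292   0.2946]
 [290.     316.      32.       0.4945  -0.2293   0.2981]
 [295.     316.      33.       0.4945  -0.2292   0.3016]
 [300.     319.5     36.       0.4956  -0.2292   0.3047]
 [305.     315.5     38.       0.4943  -0.229    0.308 ]
 [310.     316.      39.       0.4945  -0.229    0.3109]
 [315.     317.      42.       0.4948  -0.2292   0.3133]
 [320.     317.      42.       0.4948  -0.2295   0.3155]
 [325.     320.      45.       0.4956  -0.229    0.3187]
 [330.     315.      45.       0.4941  -0.2289   0.3212]
 [335.     316.5     46.       0.4946  -0.229    0.3232]
 [340.     316.5     45.       0.4946  -0.2302   0.3239]]
t 7.25 pos [ 0.4943 -0.2384  0.2606] rot [ 3.1414 -0.0004  0.0011] F [-0.53  0.28 -0.8 ] open 0.0121
shift mm [  2.5 -49.9   0.6] turn 0.0011
```

The dowel is vertical in the hand, with its axis at (0.4945,-0.236) and its foot at z≈0.174. The collar mouth at wrist pixel (318.5,137.5) works out to (0.4967,-0.1885).

```bash
python3 -m crank '[[[2,-30,0],0,1],[[2,-48,0],0,1],[[2,-48,0],0,1],[[2,-48,30],0,1],[[2,-48,50],0,1],[[2,-48,50],0,1],[[2,-48,50],0,1]]' 80
python3 - <<'E'
from h import *
import dow
p=imaging.capture("wrist"); save(p,"w5.png",(220,90,420,300),2.8); a=dow.axis(p,220,300); print(np.median(a[:,3:5],0))
rel([.4967,-.1885,.26],0)
for c,cr in (("side",(310,110,390,220)),("scene",(250,90,340,200))):
    q=imaging.capture(c); save(q,c+"5.png",cr,5)
E
```

```text
clock: 7.95
tool_pos: [0.4959, -0.1912, 0.2103]
tcp_rot: [3.142, 0.001, -0.0]
contact_force: [0.1, -0.2, 0.7]
opening: 0.012
[ 0.496  -0.1822]
t 8.0 pos [ 0.4964 -0.1915  0.2114] rot [ 3.1407e+00 -1.1000e-03 -2.0000e-04] F [ 0.09  0.09 -0.93] open 0.0119
shift mm [  0.3  -3.  -48.6] turn -0.0002
```

View pics/w5.png

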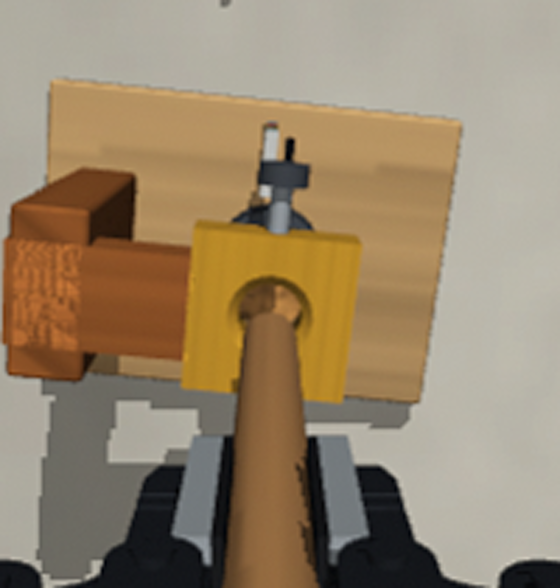

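View pics/side5.png

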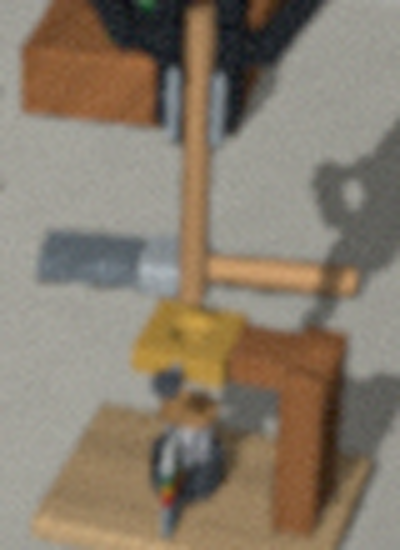

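View pics/scene5.png

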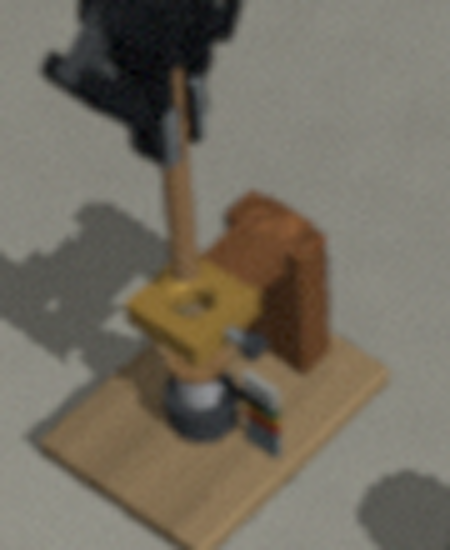

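Run:
```python
from h import *
def atz(p,uv,z):
    a=world(p,[uv],np.array([.1]))[0]; c=np.array(p["T"])[:3,3]; return (c+(a-c)*(z-c[2])/(a[2]-c[2])).round(4)
p=imaging.capture("wrist"); print("wrist hole",atz(p,(220+271/2.8,90+308/2.8),.107))
for m in models.mark_of(p,"collar"): print(m["centre"],m["confidence"])
s=imaging.capture("side"); c=imaging.capture("scene")
for n,q,o,h in (("side",s,(310,110),(191,327)),("scene",c,(250,90),(193,300))):
    print(n,"hole",atz(q,(o[0]+h[0]/5,o[1]+h[1]/5),.107))
    for ax in ([.496,-.189],[.496,-.191]):
        print("  pred foot",((proj(q,[[*ax,.125],[*ax,.2]])-o)*5).round(1).tolist())
    for m in models.mark_of(q,"collar"): print("  ",np.round(m["centre"],4),m["confidence"])
    for m in models.mark_of(q,"dowel"): print("  d",np.round(m["centre"],4),m["confidence"])
```

```text
wrist hole [ 0.4981 -0.187   0.107 ]
[0.4948, -0.1868, 0.1079] 0.94
side hole [ 0.4926 -0.1887  0.107 ]
  pred foot [[185.4, 294.3], [190.3, 156.7]]
  pred foot [[186.3, 292.2], [191.2, 154.7]]
   [0.3359 0.0989 0.1058] 0.93
   [ 0.4968 -0.1911  0.1057] 0.75
  d [ 0.5005 -0.1897  0.1236] 0.58
scene hole [ 0.4971 -0.1873  0.107 ]
  pred foot [[189.0, 272.5], [178.3, 163.7]]
  pred foot [[185.6, 270.8], [174.7, 161.9]]
   [ 0.4942 -0.1899  0.1063] 0.88
   [0.3339 0.1013 0.1055] 0.76
  d [ 0.4983 -0.1877  0.1264] 0.65
```

Compared with the hole, the foot needs about +2 mm in y and a little in x. I'll correct that and go slowly into the mouth while watching the force.

```bash
python3 -m crank '[[[1,-2,0],0,1],[[1,-2,5],0,1],[[1,-2,10],0,1],[[1,-2,15],0,1],[[1,-2,20],0,1],[[1,-2,20],0,1]]' 80
python3 - <<'E'
from h import *
import dow
p=imaging.capture("wrist"); save(p,"w6.png",(260,160,380,280),5); a=dow.axis(p,230,300); print(np.median(a[:,3:5],0))
rel([.497,-.1885,.26],0)
q=imaging.capture("scene"); save(q,"scene6.png",(250,90,340,200),5)
q=imaging.capture("side"); save(q,"side6.png",(310,110,390,220),5)
E
```

```text
clock: 9.1
tool_pos: [0.4965, -0.1887, 0.1889]
tcp_rot: [-3.141, 0.002, -0.0]
contact_force: [-1.0, -0.0, -0.7]
opening: 0.0118
[ 0.4967  -0.17975]
t 9.15 pos [ 0.4967 -0.1888  0.1895] rot [-3.1409e+00  1.3000e-03 -1.0000e-04] F [-0.34 -0.    0.65] open 0.012
shift mm [  0.2  -0.4 -70.5] turn -0.0001
```

View pics/w6.png

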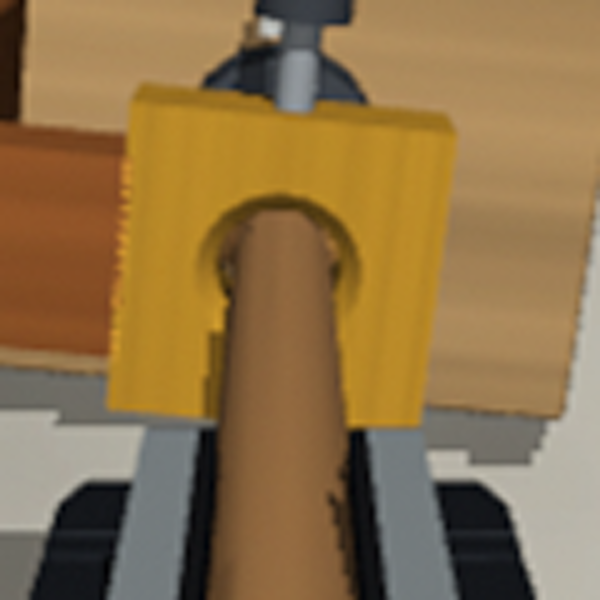

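View pics/scene6.png

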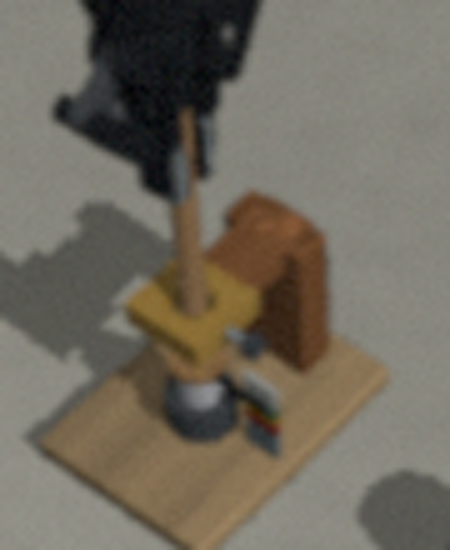

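View pics/side6.png

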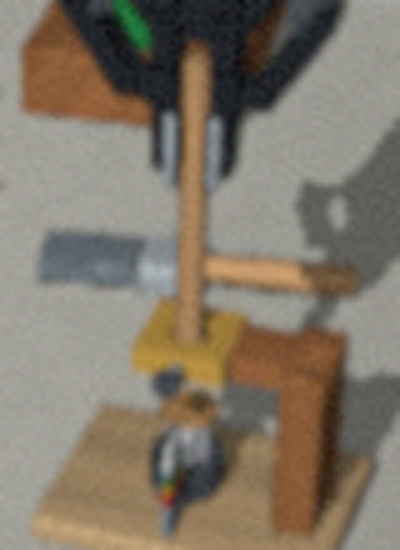

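The foot is in the mouth of the collar, centred in the wrist and scene views, with no contact force. I continue down.

```bash
python3 -m crank '[[[0,0,3],0,1],[[0,0,6],0,1],[[0,0,9],0,1],[[0,0,12],0,1],[[0,0,12],0,1]]' 80
python3 - <<'E'
from h import *
import dow
for i in range(3):
    p=imaging.capture("wrist"); print(readout.get_obs()["contact_force"].round(2), readout.get_obs()["torque"].round(3))
a=dow.axis(p,240,340); print(a[::4,3:])
rel([.497,-.1885,.26],0)
E
```

```text
clock: 9.75
tool_pos: [0.4969, -0.1888, 0.1776]
tcp_rot: [-3.141, 0.001, 0.0]
contact_force: [-0.2, -0.7, -0.6]
opening: 0.0121
[-0.78 -0.45 -0.45] [-0.017  0.078 -0.03 ]
[ 0.24 -0.49  0.16] [0.006 0.012 0.015]
[-0.14  0.25 -0.08] [-0.023  0.02   0.028]
[[ 0.4967 -0.1798  0.168 ]
 [ 0.4972 -0.1799  0.1908]
 [ 0.4972 -0.18    0.2082]
 [ 0.4983 -0.18    0.2222]
 [ 0.4973 -0.1799  0.2335]]
t 9.9 pos [ 0.4971 -0.189   0.1783] rot [-3.1415e+00  2.0000e-04 -0.0000e+00] F [-0.14  0.25 -0.08] open 0.0119
shift mm [ -0.1  -0.5 -81.7] turn -0.0
```

```bash
python3 -m crank '[[[0,0,5],0,1],[[0,0,10],0,1],[[0,0,15],0,1],[[0,0,20],0,1],[[0,0,24],0,1],[[0,0,26],0,1],[[0,0,26],0,1]]' 80
python3 -m crank '[[[0,0,1],0,1],[[0,0,2],0,1],[[0,0,3],0,1],[[0,0,4],0,1],[[0,0,5],0,1],[[0,0,5],0,1],[[0,0,5],0,1]]' 80
python3 - <<'E'
from h import *
F=[]
for i in range(4):
    p=imaging.capture("scene"); F.append(readout.get_obs()["contact_force"])
print(np.mean(F,0).round(2)); save(p,"scene7.png",(250,90,340,200),5)
rel([.497,-.1885,.26],0)
E
```

```text
clock: 10.6
tool_pos: [0.4969, -0.1889, 0.1517]
tcp_rot: [-3.141, 0.001, 0.0]
contact_force: [-0.3, -0.8, -0.7]
opening: 0.0122
clock: 11.3
tool_pos: [0.4973, -0.1891, 0.1474]
tcp_rot: [3.141, -0.0, -0.0]
contact_force: [-0.4, -0.9, 0.6]
opening: 0.0122
[ 0.25 -0.27  0.42]
t 11.5 pos [ 0.4973 -0.1891  0.1475] rot [ 3.1414e+00 -4.0000e-04 -1.0000e-04] F [ 0.56 -0.29  0.48] open 0.0115
shift mm [  -0.3   -0.6 -112.5] turn -0.0001
```

View pics/scene7.png

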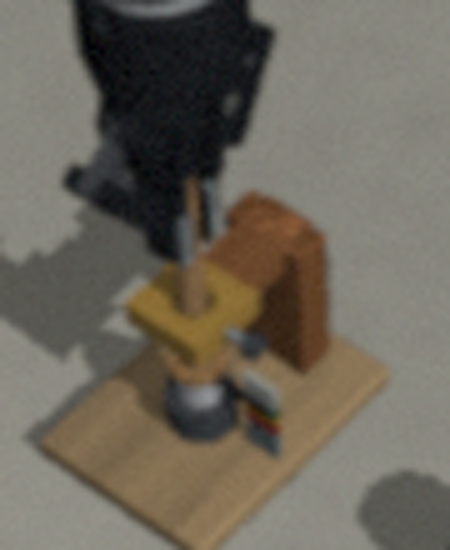

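```bash
python3 -m crank '[[[0,0,1],0,1],[[0,0,2],0,1],[[0,0,3],0,1],[[0,0,4],0,1],[[0,0,5],0,1],[[0,0,5],0,1],[[0,0,5],0,1]]' 80
python3 - <<'E'
from h import *
F=[]
for i in range(4):
    p=imaging.capture("scene"); F.append(readout.get_obs()["contact_force"])
print(np.mean(F,0).round(2)); save(p,"scene8.png",(250,90,340,200),5)
rel([.497,-.1885,.26],0)
E
```

```text
clock: 12.2
tool_pos: [0.4973, -0.1892, 0.1427]
tcp_rot: [3.141, -0.001, -0.0]
contact_force: [-0.8, 0.2, 5.5]
opening: 0.0121
[-0.43 -0.27  4.94]
t 12.4 pos [ 0.4973 -0.1891  0.1427] rot [ 3.1412e+00 -5.0000e-04  0.0000e+00] F [-0.96  0.13  5.32] open 0.0122
shift mm [  -0.3   -0.6 -117.3] turn 0.0
```

```bash
python3 -m crank '[[[0,0,1],0,1],[[0,0,2],0,1],[[0,0,3],0,1],[[0,0,3],0,1],[[0,0,3],0,1]]' 80
python3 - <<'E'
from h import *
import dow
F=[]
for i in range(6):
    p=imaging.capture("scene"); F.append(readout.get_obs()["contact_force"])
print(np.mean(F,0).round(2)); save(p,"scene9.png",(280,155,320,190),15)
w=imaging.capture("wrist"); save(w,"w9.png"); a=dow.axis(w,240,350); print(a[::4,3:])
q=imaging.capture("side"); save(q,"side9.png",(330,160,370,220),10)
rel([.497,-.1885,.26],0)
E
```

```text
clock: 12.9
tool_pos: [0.4974, -0.1892, 0.14]
tcp_rot: [3.141, -0.001, -0.0]
contact_force: [-0.9, -0.4, 6.7]
opening: 0.0123
[-1.12 -0.33  6.39]
[[ 0.498  -0.1802  0.1293]
 [ 0.4975 -0.1801  0.1528]
 [ 0.4974 -0.1799  0.1707]
 [ 0.4976 -0.1802  0.1841]
 [ 0.4979 -0.1797  0.1959]
 [ 0.4987 -0.181   0.2034]]
t 13.3 pos [ 0.4973 -0.1892  0.14  ] rot [ 3.1411e+00 -7.0000e-04 -0.0000e+00] F [-2.26  0.52  6.19] open 0.0122
shift mm [  -0.3   -0.6 -120. ] turn -0.0
```

View pics/scene9.png

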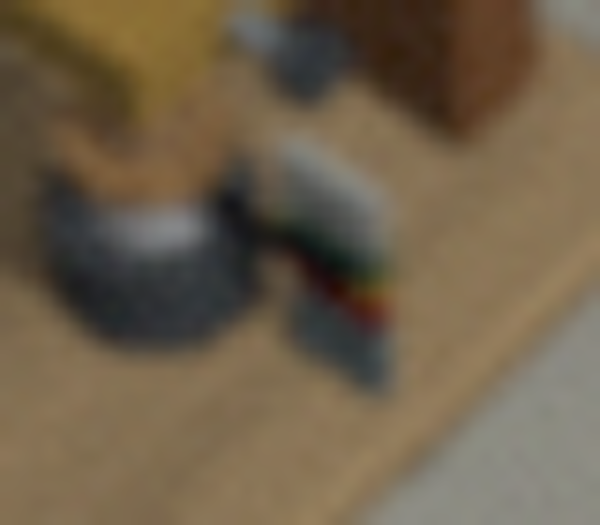

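View pics/w9.png

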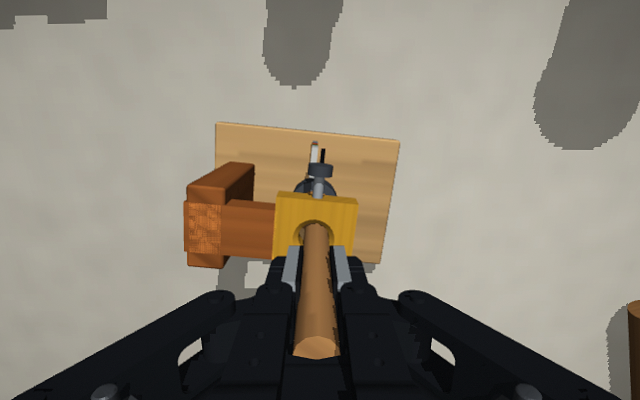

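View pics/side9.png

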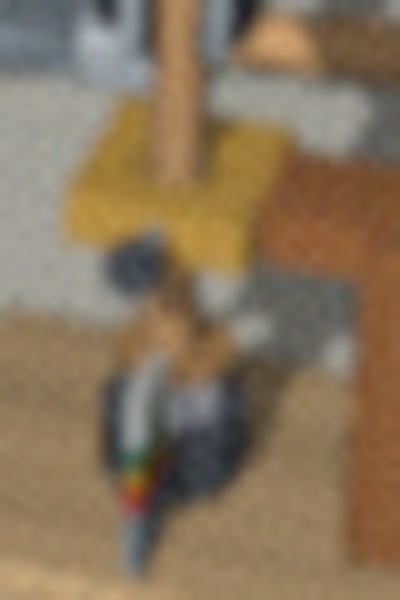

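The pointer is in the green: black bar at scene crop (300,245), at the green stripe and above the yellow and red. Force of 6.4 N gives about 8 mm and the dowel top gives about 8.6 mm, so they agree. I'll hold here.

```bash
for i in 1 2 3; do python3 -m crank '[[[0,0,0],0,1],[[0,0,0],0,1],[[0,0,0],0,1],[[0,0,0],0,1],[[0,0,0],0,1],[[0,0,0],0,1],[[0,0,0],0,1],[[0,0,0],0,1],[[0,0,0],0,1],[[0,0,0],0,1],[[0,0,0],0,1],[[0,0,0],0,1]]' 80; done
python3 - <<'E'
from h import *
import dow
F=[]
for i in range(6):
    p=imaging.capture("scene"); F.append(readout.get_obs()["contact_force"])
print(np.mean(F,0).round(2)); save(p,"scene10.png",(280,155,320,190),15)
save(p,"scene10full.png")
w=imaging.capture("wrist"); a=dow.axis(w,240,350); print(a[-3:,3:])
rel([.497,-.1885,.26],0)
E
```

```text
clock: 14.5
tool_pos: [0.4974, -0.1892, 0.14]
tcp_rot: [3.141, -0.001, 0.0]
contact_force: [-1.4, 0.2, 5.3]
opening: 0.0118
clock: 15.7
tool_pos: [0.4974, -0.1892, 0.14]
tcp_rot: [3.141, -0.001, -0.0]
contact_force: [-1.3, 0.2, 6.0]
opening: 0.0121
clock: 16.9
tool_pos: [0.4974, -0.1892, 0.14]
tcp_rot: [3.141, -0.001, -0.0]
contact_force: [-0.5, -0.7, 7.0]
opening: 0.0119
[-1.17 -0.07  6.41]
[[ 0.4985 -0.1798  0.2029]
 [ 0.4987 -0.1812  0.2032]
 [ 0.4965 -0.1829  0.2032]]
t 17.25 pos [ 0.4974 -0.1892  0.14  ] rot [ 3.1411e+00 -7.0000e-04 -0.0000e+00] F [-1.25 -0.25  6.55] open 0.0122
shift mm [  -0.3   -0.6 -120. ] turn -0.0
```

View pics/scene10.png

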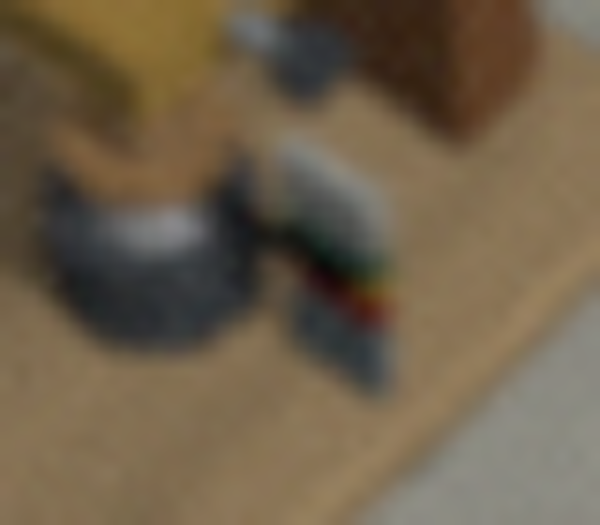

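View pics/scene10full.png

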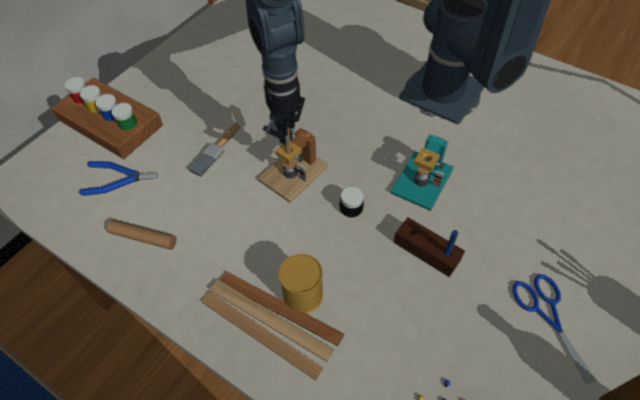

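```bash
python3 -c "
from station import sign_off; print(sign_off())"
```

```text
the job is handed in; nothing more can be done
None
```

I took the plain dowel from the block and put it down through the brass collar of the plywood jig. Its foot is pressed on the cork stop, and I handed in at about 17.3 s with the gripper still holding (80 N) and pressing.

- **Press depth:** the push held at about 6.4 N for over 4 s with the arm still. That is about 8.0 mm of stop travel; the dowel's top height and the arm's descent both give about 8.5 mm. All three fall inside the 5–13 mm green band, and nothing I measured came near the red.
- **Pointer picture:** the scene camera shows the pointer at the green stripe, above the yellow and red. The stripes are only a few pixels wide there, so I relied mainly on the force and height readings.
- **Side force:** about 1 N remained, so the dowel may be lightly touching the collar wall.
- **Other things:** the blue dowel, tin, jar and brush looked undisturbed in the last picture.

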